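# Spray the old label and draw the long scraper out of the carton

## Robot

A 6-joint arm with a two-finger parallel gripper is mounted at the origin on the work surface. World frame = base frame: x ahead of the robot, y to its left, z up, the work surface at z = 0. Lengths are in mm, angles in rad, forces in N, time in s.
With the tool pointing down it reaches from about 350 to 775 mm from the base axis. Payload 7.3 kg.
Tool frame: the origin (TCP) lies between the finger pads; the fingertips stand 8 mm ahead of it and the grasp point (between the pads) lies 11 mm behind it; y points along the fingers, z is the direction in which the jaws open and shut, and the axes are right-handed (so a half turn about y gives the same grasp; the last joint's range is limited). The gripper opens to 92 mm and grips with 3 to 60 N. Pads are 19 mm wide; open, the fingers measure 130 mm over their backs; the gripper's body (75 mm by 190 mm) begins 47 mm behind the grasp point.
Start: joints at [-1.38, 0.342, 1.524, -0, 1.275, -0.146], TCP at [173.519, -495.515, 234.741] pointing down, gripper open.
Joint ranges: [-2.53, 2.53], [-0.77, 2.02], [0.04, 2.7], [-1, 4.14], [0.28, 2.66], [-3.11, 3.11]. Speed limits (rad/s): [2.57, 2.57, 3.14, 3.14, 3.14, 3.14].

## Interface

Orientations are given as [roll, pitch, yaw] about the fixed x, y, z axes, in that order (R = Rz(yaw) Ry(pitch) Rx(roll)).
In Python, from plant import bot, vision, job gives the robot as it stands. The module is installed in compiled form; this text tells all that it offers.
- The arm moves only by the tool arm_command, never from a script. Its argument "deltas" is a list of rows, each a list of 4 numbers: the shift along the tool's x, y, z in m, then the turn about the tool's y in degrees. In form: [[x, y, z, twist], ...]. A call has 1 to 5 rows; each row shifts and turns the commanded pose from where the row before left it, along the tool's axes as they then stand; what a row does not reach is not made up. A row lasts 1/10 s, in which the tool goes at most 50 mm and 8.59 degrees, less where a joint would pass 70% of its speed; a pose out of reach is approached as far as the arm can. A call is refused whole if a number of a shift passes 0.05 or a number of a turn 8.59, either way. A call with a gripper value outside its range is refused whole. "claw" is the closure in counts, from 0 (fully open) to 255 (shut), set as the call begins (left out, the last holds). The fingers move at their own pace and stop on an object; the grip force is fixed at half the most. Time passes only in rows, so rows that do not move let the fingers close. It gives the time, the measured TCP pose, the force and the opening at its end, in the units of the state.
- bot.get_obs(): the state, without advancing time (a new reading comes with each control period).
- vision.capture(name): name is "scene" or "top" or "wrist"; returns a dict with "img" (384x512x3 uint8, red, green, blue), "camera_matrix" (3x3 intrinsics, pixels), "world_to_cam" (4x4, takes a point from world to camera coordinates); the wrist camera has in their place "mount" (4x4, takes a point from camera to tool coordinates, whose origin is the TCP and whose axes are the tool frame's). Camera axes: x right, y down, z forward; pixel columns grow to the right and rows downward; lengths in mm; the calibration is good to about 2 mm. The wrist camera is an equidistant fisheye: a pixel r from the principal point sees the ray r / f radians off the axis. A picture is of the moment at which its call begins: read the wrist's pose just before it. There is no depth.
- job.close_job(): hands the job in, once; it reports no verdict.
Trained networks look in a picture, given as the dict that the camera call returned (one of the last four; its "shot" number tells which), for a name from the list of things; names that differ only in an ending like _2 or _b are one class to them, and where a whole thing is asked for, a point or a joint stands for the part that bears it (a point fixed in the world has none). Each returns a list of dicts, best first, with "confidence" (0 to 1); they miss things now and then, are a little off and sometimes report something else, mostly with a low value. They report only what shows in the picture. A call takes as long as a camera call. They do not tell look-alikes from the thing itself.
- vision.find_in(picture, name): "xyz" ([x, y, z] in mm, in the coordinates of the camera as it stood for that picture, good to about 4 mm: the middle of the surface that is visible of it).
- vision.regions_of(picture, name): "mask" (384x512 bool, what is visible of it).
The state is a dict: "time": time; "joint_positions": joint angles; "dq": joint speeds; "tau": joint torques, N m; "tool_pos": TCP position; "tcp_rot": TCP orientation; "contact_force": force on the tool from outside, world axes, zero at the start; "moment": the same for the moment, N m; "grip_width": finger opening in mm.
Only numpy, scipy, OpenCV 4.12 (cv2) and the standard library are available. Lean on these libraries where they do the work, as an engineer would, in place of code of your own. Each camera call takes 0.05 s, during which the arm holds its last target. There are 200 camera calls.

## Task

Get ready to take the old label off the parcel: first press the red nozzle cap of the label-remover canister all the way down and let it spring back up. Then take the long scraper out of the carton, tilting it to draw it through the opening between the folded-in end flaps, and hold it level in the gripper with its blade edge above the middle of the white label, about 10 cm up, still and touching nothing else. Finish while still holding it there, and leave the tape roll, the radio and the small box on the bench alone.

Things in the scene. Friction and masses are not known exactly. Their poses are not given: they have to be found in the camera images.
- carton: fixed kraft carton, 210 (x) x 390 (y) x 75 mm high, walls 5 mm, origin at the centre of its underside, long axis y, z up; left or right of the robot. Inside 200 x 380 mm, inner floor 6 mm above the bench. On that floor, at y = +45 and -45 mm, two cork strips (10 mm along y, 120 mm along x, 18 mm high) carry the scraper
- opening (a point): centre of the carton's opening, level with the top of its end flaps; axes as the carton. The two flaps, rigid, 4 mm thick (71 to 75 mm above the bench), cover all that is more than 90 mm from the centre along y: the opening is 180 mm along y, 200 mm along x
- scraper: loose label scraper, 250 mm long along its y, 0.1 to 0.21 kg, balanced near its middle; origin at its middle, half thickness. Orange handle 22 mm wide, 14 mm thick (z). Starts flat on the cork strips, middle 31 mm above the bench, along the carton within 5 degrees, blade to the carton's +y, both ends under the flaps; longer than the opening, but can be pushed lengthwise under a flap
- blade_edge (a point): middle of the blade edge, at y = +125 mm of the scraper; the steel blade is 44 mm wide, 3 mm thick (at mid thickness), from y = +63 to +125 mm
- handle_end (a point): the handle's end, at y = -125 mm of the scraper; the handle runs from here to y = +65 mm
- parcel: fixed kraft parcel 130 (x) x 160 (y) x 60 mm high with a white label on top; origin at the centre of its underside. It lies on the other side from the carton
- label (a point): centre of the white label (70 x 100 mm) on the parcel's top, 61 mm above the bench
- canister: fixed blue and white canister beyond the parcel, 60 mm diameter, 126 mm high to its neck, with the red cap above; origin at the centre of its underside
- cap_top (a point): centre of the top of the red nozzle cap (38 mm diameter disc), 150 mm above the bench when up; it sinks as the cap is pressed
- cap (a joint): how far the red cap is pressed down, m: 0 up, 0.008 fully down; a spring pushes it back up (2 N to start, 6 N fully down)
- tape: bystander: loose roll of tan packing tape lying flat, 96 mm diameter, 48 mm high, origin at the centre of its underside
- radio: bystander: loose black two-way radio standing upright, 36 x 56 x 115 mm and an aerial up to 170 mm, origin at the centre of its underside
- smallbox: bystander: loose small kraft box 70 x 100 x 45 mm, origin at the centre of its underside
Mind the look-alikes: they are no part of the job. Of the things that look like the canister, the smaller one is meant. Leave any blue look-alike of the parcel alone.

How it is judged (in metres and radians):
On the way, in this order (a step that is already met when the one before it is completed fails the run):
1. the red cap is pressed down (over 6.5 of its 8 mm) (value of joint cap above 0.0065 m), for 0.05 s.
2. the cap has sprung back up (under 1.5 mm) (value of joint cap below 0.0015 m), for 0.1 s.
3. the whole scraper is out of the carton, both ends over 85 mm above the bench, in the gripper (height (world z) of each of blade_edge, handle_end above 0.085 m and contact force between the fingers and scraper above 1 N), for 0.2 s.
At the end, for the whole second after the job is handed in: the scraper is held in the fingers, still (under 30 mm/s) and level within 15 degrees, its blade edge within 35 mm sideways of the label's centre and 50 to 150 mm above it, its handle end over 100 mm above the bench, touching nothing but the gripper, and the cap is up (horizontal distance between blade_edge and label below 0.035 m and height (world z) of blade_edge between 0.111 and 0.211 m and height (world z) of handle_end above 0.1 m and angle between scraper's own z axis and vertical below 0.26 rad and contact force between the fingers and scraper above 1 N and contact force between scraper and canister below 0.1 N and contact force between scraper and carton below 0.1 N and contact force between scraper and parcel below 0.1 N and contact force between scraper and tape below 0.1 N and contact force between scraper and radio below 0.1 N and contact force between scraper and smallbox below 0.1 N and linear speed of scraper below 0.03 m/s and value of joint cap below 0.0015 m); the arm keeps its last pose, push and grip.
It fails at once if the tape roll, the radio or the small box is moved by over 20 mm or the radio is tipped (distance of any of tape, radio, smallbox from where it was at the start of the episode above 0.02 m or angle between radio's own z axis and vertical above 0.5 rad).
It also fails if it takes over 64 s, if anything falls off the work surface, if the arm or the gripper's body presses on something with over 40 N, if the wrist force passes 120 N, or if a joint passes its speed limit or range.

## Working session

There is one attempt and no reset: what is moved stays moved. The work goes in short steps, Python scripts to look and compute and a tool call to move; the robot and the scene stay as the last step left them, time stands still between calls to the robot, and variables do not carry over. Pictures are saved under pics/ and viewed, about 8 in all and at most 12, crops included, and the job is handed in when it is done.

Besides the shell and the picture viewer there is one more tool, called as a command line: name --pt "numbers of a row" for each row, then --argument value for the rest. arm_command: Moves the arm, as the interface text tells. Its arguments: {"type":"object","properties":{"deltas":{"type":"array","items":{"type":"array","items":{"type":"number"}}},"claw":{"type":"number"}},"required":["deltas"]}

```bash
mkdir -p pics; cat > h.py <<'E'
import numpy as np, cv2
from scipy.spatial.transform import Rotation as R
from plant import bot, vision, job
def save(p,n): cv2.imwrite('pics/'+n+'.png',cv2.cvtColor(p['img'],cv2.COLOR_RGB2BGR))
def toW(p,x,obs=None):
    x=np.asarray(x,float)
    if 'mount' in p:
        c=p['mount']@np.r_[x,1]; return R.from_euler('xyz',obs['tcp_rot']).as_matrix()@c[:3]+obs['tool_pos']
    return (np.linalg.inv(p['world_to_cam'])@np.r_[x,1])[:3]
def ray(p,u,v,z):
    "pixel of scene/top onto plane z"
    T=np.linalg.inv(p['world_to_cam']); d=T[:3,:3]@np.linalg.inv(p['camera_matrix'])@[u,v,1]; o=T[:3,3]
    return o+d*(z-o[2])/d[2]
def proj(p,w):
    c=p['world_to_cam']@np.r_[w,1]; q=p['camera_matrix']@c[:3]; return q[:2]/q[2]
E
python3 - <<'E'
from h import *
o=bot.get_obs();print({k:np.round(v,3) for k,v in o.items()})
print(np.round(R.from_euler('xyz',o['tcp_rot']).as_matrix(),3))
ps={n:vision.capture(n) for n in('top','scene')}
for n,p in ps.items():
    save(p,n+'0')
    for k in ['carton','scraper','parcel','label','canister','cap_top','tape','radio','smallbox']:
        for d in vision.find_in(p,k): print(n,k,round(d['confidence'],2),np.round(toW(p,d['xyz'])), np.round((p['camera_matrix']@d['xyz']/d['xyz'][2])[:2]))
cv2.imwrite('pics/both.png',cv2.cvtColor(np.vstack([ps['top']['img'],ps['scene']['img']]),cv2.COLOR_RGB2BGR)[:, :])
E
```

```text
{'time': np.float64(0.0), 'joint_positions': array([-1.38 ,  0.343,  1.525, -0.   ,  1.275, -0.146]), 'dq': array([-0.002,  0.001, -0.001,  0.   , -0.001, -0.002]), 'tau': array([-1.0000e-03, -4.3124e+01, -2.4422e+01,  7.2000e-02,  5.6000e-02,
       -0.0000e+00]), 'tool_pos': array([ 173.431, -495.122,  234.037]), 'tcp_rot': array([-1.572,  0.   , -2.805]), 'contact_force': array([ 0.755, -0.731, -0.425]), 'moment': array([-0.013, -0.011,  0.014]), 'grip_width': np.float64(91.961)}
[[-0.944 -0.     0.33 ]
 [-0.33   0.002 -0.944]
 [-0.    -1.    -0.002]]
top carton 0.71 [456. 197.  76.] [153. 211.]
top scraper 0.74 [468. 217.  34.] [148. 208.]
top parcel 0.88 [ 256. -231.   55.] [347. 302.]
top parcel 0.75 [ 489. -203.   57.] [330. 197.]
top label 0.73 [ 491. -203.   60.] [330. 196.]
top label 0.67 [ 254. -235.   64.] [350. 303.]
top label 0.23 [ 611. -190.  106.] [327. 139.]
top canister 0.7 [ 635. -324.  139.] [391. 124.]
top canister 0.57 [ 612. -185.  108.] [325. 139.]
top cap_top 0.83 [ 648. -337.  199.] [409. 107.]
top cap_top 0.82 [ 618. -200.  151.] [336. 129.]
top cap_top 0.
[... 298 characters left out ...]
162. 242.]
scene parcel 0.85 [ 505. -195.   61.] [201. 174.]
scene parcel 0.79 [ 269. -229.   62.] [225. 116.]
scene label 0.79 [ 506. -196.   64.] [201. 173.]
scene label 0.64 [ 273. -228.   64.] [225. 116.]
scene canister 0.76 [ 659. -321.  135.] [131. 188.]
scene canister 0.63 [ 631. -188.  105.] [181. 201.]
scene cap_top 0.84 [ 650. -336.  204.] [120. 170.]
scene cap_top 0.66 [ 624. -201.  153.] [174. 189.]
scene cap_top 0.2 [ 503. -193.   60.] [202. 174.]
scene tape 0.62 [749. -25.  53.] [216. 268.]
scene tape 0.24 [ 632. -186.  105.] [181. 202.]
scene radio 0.82 [ 757. -166.  115.] [163. 242.]
scene radio 0.7 [479. 198.  76.] [328. 211.]
scene smallbox 0.88 [768. 206.  45.] [294. 310.]
```

View pics/top0.png

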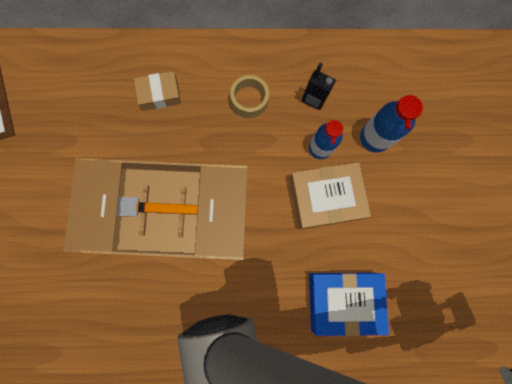

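View pics/scene0.png

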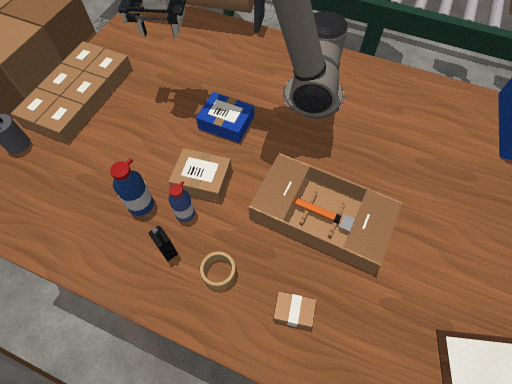

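Candidates in the top picture:
- **Canister:** the small one at (325,139) with its cap at (336,129), or the large one at (390,124). The description says the smaller, so (325,139).
- **Parcel:** kraft at (330,196), or the blue look-alike at (350,303). I choose kraft.
- **Carton:** at (157,208), blade towards the left, which is +y.

First I'll raise the arm and turn the jaws along world x.

arm_command --pt "0 -0.02 0 -8.5" --pt "0 -0.02 0 -8.5" --pt "0 -0.02 0 -8.5" --pt "0 0 0 -8.5" --pt "0 0 0 -8.5" --claw 255

```text
time: 1.5
tool_pos: [173.6, -495.8, 295.5]
tcp_rot: [-1.57, -0.001, -2.057]
contact_force: [0.2, 0.2, 0.3]
grip_width: 55.8
```

arm_command --pt "0 0 0 -8.5" --pt "0 0 0 -8.5" --pt "0 0 0 -8.5" --pt "0 0 0 -2.7" --pt "0 0 0.04 0"

```text
time: 2.0
tool_pos: [210.9, -496.2, 295.0]
tcp_rot: [-1.572, -0.001, -1.574]
contact_force: [1.6, -0.0, 0.1]
grip_width: 16.5
```

```bash
python3 - <<'E'
from h import *
o=bot.get_obs();print(o['tool_pos'],o['tcp_rot'],o['time'],o['joint_positions'])
p=vision.capture('top')
c=[ray(p,u,v,75) for u,v in[(80,158),(247,165),(243,258),(66,252)]]
print(np.round(c),np.mean(c,0))
h=p['img'].astype(int); m=(h[...,0]>190)&(h[...,1]>70)&(h[...,1]<150)&(h[...,2]<60)
v,u=np.where(m); print(len(u)); 
w=np.array([ray(p,a,b,38)[:2] for a,b in zip(u,v)])
s=cv2.fitLine(w.astype(np.float32),cv2.DIST_HUBER,0,.01,.01).ravel();print(s,w.min(0),w.max(0))
img=cv2.resize(p['img'][100:280,60:380],None,fx=2.5,fy=2.5,interpolation=cv2.INTER_CUBIC)
cv2.imwrite('pics/crop1.png',img[...,::-1])
E
```

```text
[ 210.88062898 -496.18846226  294.99905924] [-1.57241918e+00 -6.38304319e-04 -1.57414947e+00] 2.0 [-1.3101032   0.3293847   1.3754398  -0.00174893  1.43657572 -1.30651567]
[[577. 366.  75.]
 [560. -13.  75.]
 [352.  -3.  75.]
 [367. 381.  75.]] [464.06591266 182.6732624   75.        ]
388
[4.9789771e-02 9.9875975e-01 4.6702753e+02 1.6322127e+02] [457.14637332 103.37635196] [478.73348941 223.61316553]
```

View pics/crop1.png

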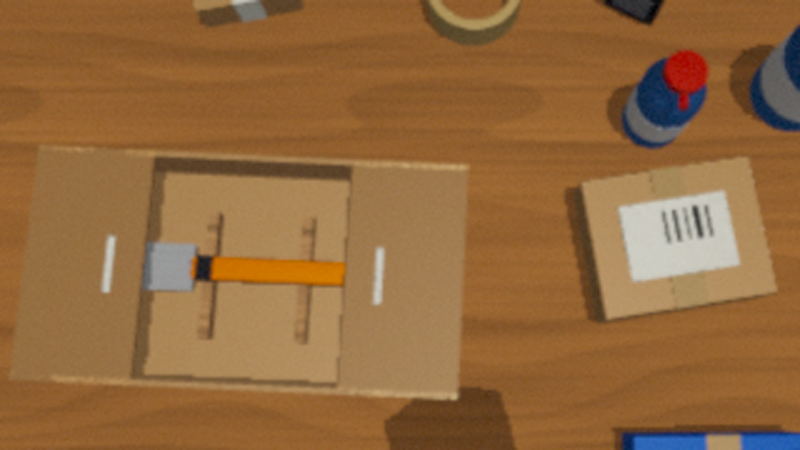

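The crop shows the small canister's cap at (685,70), blue body, to the left of the larger one. The kraft parcel with its label is at (680,235). The carton opening spans x 145–345 and holds the scraper, with its blade at (170,267). The choice is confirmed. Next I'll go above the small cap.

arm_command --pt "-0.029 0 0.04 0" --pt "-0.029 0 0.04 0" --pt "-0.029 0 0.04 0" --pt "-0.029 0 0.04 0" --pt "-0.029 0 0.04 0"

```text
time: 2.55
tool_pos: [414.9, -349.1, 294.9]
tcp_rot: [-1.57, -0.0, -1.571]
contact_force: [-0.2, 0.5, -0.1]
grip_width: 0.3
```

arm_command --pt "-0.029 0 0.04 0" --pt "-0.029 0 0.04 0" --pt "-0.029 0 0.04 0" --pt "-0.029 0 0.04 0" --pt "-0.029 0 0.04 0"

```text
time: 3.05
tool_pos: [615.0, -203.9, 294.8]
tcp_rot: [-1.571, -0.0, -1.571]
contact_force: [1.3, -1.5, -0.1]
grip_width: 0.5
```

```bash
python3 - <<'E'
from h import *
o=bot.get_obs();print(o['tool_pos'],o['tcp_rot'],o['time'],o['grip_width'])
p=vision.capture('wrist'); print(p['camera_matrix'],np.round(p['mount'],2))
save(p,'w1')
for k in('cap_top','label','canister'):
    for d in vision.find_in(p,k): print(k,d['confidence'],np.round(toW(p,d['xyz'],o)))
E
```

```text
[ 614.98678    -203.92290013  294.75680385] [-1.57061380e+00 -1.94090894e-04 -1.57057672e+00] 3.05 0.46586701585198836
[[297.31863964   0.         255.36264746]
 [  0.         297.31863964 185.17640139]
 [  0.           0.           1.        ]] [[  -0.      0.95    0.3   -79.89]
 [  -0.     -0.3     0.95 -150.81]
 [   1.      0.      0.      0.27]
 [   0.      0.      0.      1.  ]]
cap_top 0.61 [ 623. -193.  151.]
cap_top 0.59 [ 619. -332.  196.]
label 0.79 [ 503. -200.   62.]
label 0.78 [ 276. -228.   63.]
label 0.23 [ 745. -183.  115.]
canister 0.74 [ 624. -190.  119.]
canister 0.73 [ 656. -303.   46.]
```

View pics/w1.png

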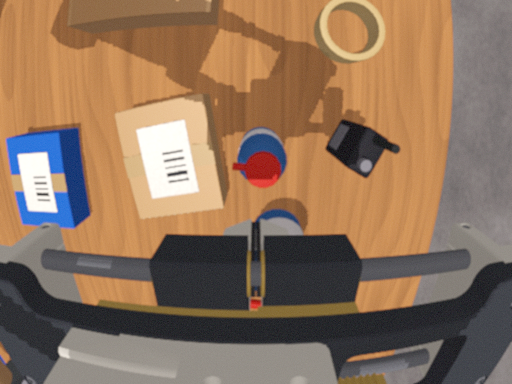

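The wrist picture shows the small canister's red cap centred at (263,170), clear of the large one at (280,220). That puts it at about (623,-201). Now I'll descend.

arm_command --pt "-0.003 0.03 0.008 0" --pt "0 0.045 0 0" --pt "0 0.045 0 0" --pt "0 0.01 0 0" --pt "0 0 0 0"

```text
time: 3.75
tool_pos: [620.3, -203.3, 163.9]
tcp_rot: [-1.574, 0.001, -1.572]
contact_force: [1.0, -0.4, 0.6]
grip_width: 0.4
```

arm_command --pt "0 0.006 0 0" --pt "0 0.004 0 0" --pt "0 0.002 0 0" --pt "0 0.002 0 0" --pt "0 0 0 0"

```text
time: 4.25
tool_pos: [622.5, -203.3, 152.0]
tcp_rot: [-1.568, -0.002, -1.571]
contact_force: [2.5, -2.6, 4.8]
grip_width: 0.6
```

arm_command --pt "0 0.002 0 0" --pt "0 0.002 0 0" --pt "0 0 0 0" --pt "0 0 0 0"

```text
time: 4.65
tool_pos: [622.5, -203.3, 150.1]
tcp_rot: [-1.566, -0.003, -1.571]
contact_force: [-2.2, -0.8, 16.2]
grip_width: 0.5
```

arm_command --pt "0 -0.02 0 0" --pt "0 -0.045 0 0" --pt "0 -0.045 0 0" --pt "0 -0.04 0 0" --pt "-0.045 0 -0.0195 0"

```text
time: 5.15
tool_pos: [605.5, -161.9, 303.0]
tcp_rot: [-1.558, -0.006, -1.576]
contact_force: [-0.5, 0.9, -0.1]
grip_width: 0.6
```

arm_command --pt "-0.045 0 -0.0195 0" --pt "-0.045 0 -0.0195 0" --pt "-0.045 0 -0.0195 0" --pt "-0.045 0 -0.0195 0" --pt "-0.045 0 -0.0195 0" --claw 0

```text
time: 5.65
tool_pos: [502.6, 69.4, 296.3]
tcp_rot: [-1.573, 0.001, -1.571]
contact_force: [0.2, 0.6, 0.5]
grip_width: 35.8
```

arm_command --pt "-0.045 0 -0.0195 0" --pt "-0.045 0 -0.0195 0" --pt "0 0.03 0 2.8" --pt "0 0 0 0" --pt "0 0 0 0"

```text
time: 6.15
tool_pos: [465.1, 157.3, 266.6]
tcp_rot: [-1.573, -0.001, -1.619]
contact_force: [-0.2, -0.3, -0.3]
grip_width: 75.7
```

```bash
python3 - <<'E'
from h import *
o=bot.get_obs();print(o['tool_pos'],o['tcp_rot'],o['time'],o['grip_width'],o['contact_force'])
p=vision.capture('wrist'); save(p,'w2')
for k in('scraper','carton','blade_edge'):
    for d in vision.find_in(p,k): print(k,d['confidence'],np.round(toW(p,d['xyz'],o)))
E
cat >> h.py <<'E'
def wray(p,o,u,v,z):
    K=p['camera_matrix']; a=np.array([u-K[0,2],v-K[1,2]])/K[0,0]; r=np.hypot(*a)
    d=np.r_[a/r*np.sin(r),np.cos(r)]; M=R.from_euler('xyz',o['tcp_rot']).as_matrix()
    c=M@p['mount'][:3,3]+o['tool_pos']; d=M@p['mount'][:3,:3]@d
    return c+d*(z-c[2])/d[2]
E
```

```text
[465.11593954 157.27047883 266.57410087] [-1.57299363e+00 -5.88468738e-04 -1.61850631e+00] 6.15 75.73640933976017 [-0.24144745 -0.31125374 -0.343942  ]
carton 0.92 [459. 198.  61.]
blade_edge 0.58 [467. 206.  36.]
```

View pics/w2.png

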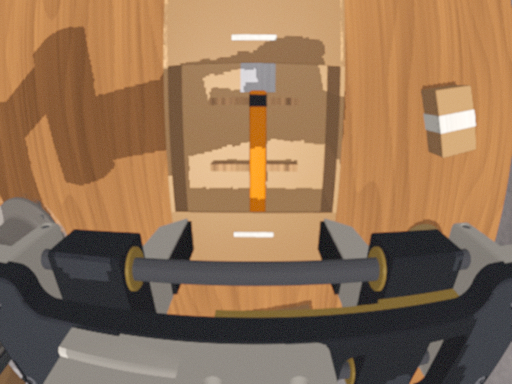

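The wrist picture shows the handle running from (258,92) to the -y flap edge at (258,212), and the cork strips at v≈101 and v≈163. I'll convert these to positions.

```bash
python3 - <<'E'
from h import *
o=bot.get_obs(); p=vision.capture('wrist')
for n,u,v,z in[('handle/blade joint',258,91.5,38),('collar rear',258,106,38),('handle at flap',258.5,210,38),('strip+',253,101,24),('strip-',255,163,24),('edge-',255,213,75),('edge+',255,65,75),('wallL',170,140,75),('wallR',340,140,75)]: print(n,np.round(wray(p,o,u,v,z),1))
E
```

```text
handle/blade joint [474.6 241.6  38. ]
collar rear [473.7 223.   38. ]
handle at flap [467.7  82.4  38. ]
strip+ [467.6 229.5  24. ]
strip- [466.  145.7  24. ]
edge- [463.4  93.6  75. ]
edge+ [472.3 271.9  75. ]
wallL [366.6 191.5  75. ]
wallR [569.5 181.3  75. ]
```

arm_command --pt "-0.008 0.03 0.0045 0" --pt "0 0.045 0 0" --pt "0 0.045 0 0" --pt "0 0.045 0 0" --pt "0 0.03 0 0"

```text
time: 6.9
tool_pos: [469.7, 164.5, 69.4]
tcp_rot: [-1.573, -0.001, -1.621]
contact_force: [-0.1, 0.6, 0.9]
grip_width: 91.7
```

arm_command --pt "0 0.02 0 0" --pt "0 0.01 0 0" --pt "0 0.01 0 0" --pt "0 0.008 0 0" --pt "0 0 0 0"

```text
time: 7.4
tool_pos: [470.5, 165.1, 23.4]
tcp_rot: [-1.571, -0.0, -1.62]
contact_force: [0.0, 0.9, -1.0]
grip_width: 91.5
```

Tool is at height with no contact. Close the gripper.

arm_command --pt "0 0 0 0" --pt "0 0 0 0" --pt "0 0 0 0" --pt "0 0 0 0" --pt "0 0 0 0" --claw 255

```text
time: 7.9
tool_pos: [470.6, 165.3, 23.9]
tcp_rot: [-1.57, -0.0, -1.62]
contact_force: [0.6, -0.2, 0.7]
grip_width: 56.3
```

arm_command --pt "0 0 0 0" --pt "0 0 0 0" --pt "0 0 0 0" --pt "0 0 0 0" --pt "0 0 0 0"

```text
time: 8.4
tool_pos: [470.1, 165.2, 23.6]
tcp_rot: [-1.571, -0.0, -1.62]
contact_force: [-0.7, 0.1, -0.2]
grip_width: 21.4
```

arm_command --pt "0 0 0 0" --pt "0 -0.009 0 0" --pt "0 -0.009 0 0" --pt "0 0 0 0" --pt "0 0 0 0"

```text
time: 8.9
tool_pos: [470.8, 165.3, 42.2]
tcp_rot: [-1.569, 0.0, -1.62]
contact_force: [0.9, -0.0, -1.3]
grip_width: 21.9
```

arm_command --pt "-0.013 0 0 0" --pt "-0.013 0 0 0" --pt "-0.013 0 0 0" --pt "-0.013 0 0 0" --pt "0 0 0 0"

```text
time: 9.4
tool_pos: [473.0, 219.2, 41.6]
tcp_rot: [-1.57, 0.0, -1.617]
contact_force: [-0.3, 0.1, -1.7]
grip_width: 21.7
```

```bash
python3 - <<'E'
from h import *
o=bot.get_obs();print(o['tool_pos'],o['grip_width'],o['contact_force'])
p=vision.capture('wrist'); q=vision.capture('scene')
a=p['img'][40:240,150:360]; b=q['img'][140:280,240:410]
f=lambda i:cv2.resize(i,(400,400),interpolation=cv2.INTER_CUBIC)
cv2.imwrite('pics/c3.png',np.hstack([f(a),f(b)])[...,::-1])
E
```

```text
[472.96580379 219.21840409  41.55487129] 21.704784721662037 [-0.31853773  0.11860457 -1.67847566]
```

View pics/c3.png

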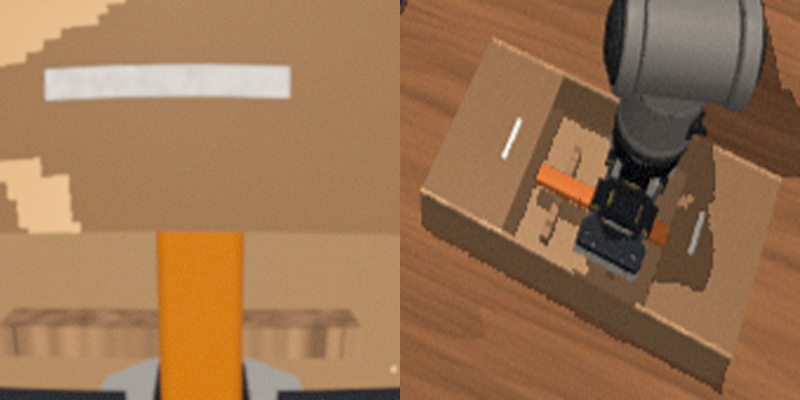

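The right crop shows the handle end at (538,175), free inside the opening and clear of the flap edge. The blade side is under the +y flap. I'll shift a little more, then lift so the handle top bears on the +y flap edge and the scraper tilts.

arm_command --pt "-0.004 0 0 0" --pt "0 -0.007 0 0" --pt "0 -0.006 0 0" --pt "0 -0.002 0 0" --pt "0 0 0 0"

```text
time: 10.0
tool_pos: [473.5, 221.0, 57.1]
tcp_rot: [-1.57, 0.0, -1.62]
contact_force: [0.9, 0.7, -2.0]
grip_width: 21.8
```

arm_command --pt "0 -0.002 0 0" --pt "0 -0.002 0 0" --pt "0 -0.001 0 0" --pt "0 -0.001 0 0" --pt "0 0 0 0"

```text
time: 10.5
tool_pos: [473.0, 220.9, 62.6]
tcp_rot: [-1.571, -0.001, -1.62]
contact_force: [-0.1, -2.1, -5.4]
grip_width: 21.6
```

arm_command --pt "0 -0.001 0 0" --pt "0 -0.001 0 0" --pt "0 -0.001 0 0" --pt "0 -0.001 0 0" --pt "0 0 0 0"

```text
time: 11.0
tool_pos: [473.1, 221.2, 66.8]
tcp_rot: [-1.571, -0.0, -1.62]
contact_force: [0.3, -1.7, -5.9]
grip_width: 21.5
```

```bash
python3 - <<'E'
from h import *
o=bot.get_obs();print(o['tool_pos'],o['grip_width'],o['contact_force'])
p=vision.capture('wrist'); q=vision.capture('scene')
# handle end: scene pixel & wrist rear visible; solve intersection using orange mask in scene
h=q['img'].astype(int); m=(h[...,0]>150)&(h[...,1]>50)&(h[...,1]<150)&(h[...,2]<70)&(h[...,0]-h[...,1]>70)
v,u=np.where(m); k=(u>280)&(u<350)&(v>170)&(v<260); u,v=u[k],v[k]; i=u<u.min()+2; print('scene end px',u[i].mean(),v[i].mean(),len(u))
for y in(90,100,110):
  for z in(50,70,90): print(y,z,proj(q,[467,y,z]))
b=q['img'][140:280,240:410]
f=lambda i:cv2.resize(i,(560,460),interpolation=cv2.INTER_CUBIC)
cv2.imwrite('pics/c4.png',f(b)[...,::-1])
E
```

```text
[473.07849055 221.17717156  66.81597489] 21.452731991144876 [ 0.26526614 -1.67134082 -5.88746199]
scene end px 301.8 194.6 159
90 50 [292.7273462  198.07528204]
90 70 [293.34035025 194.86605232]
90 90 [293.97391185 191.54919872]
100 50 [295.87835094 199.25665637]
100 70 [296.54454942 196.06100838]
100 90 [297.23313139 192.7579904 ]
110 50 [299.04084521 200.44233834]
110 70 [299.76062548 197.26039373]
110 90 [300.50463509 193.97133807]
```

View pics/c4.png

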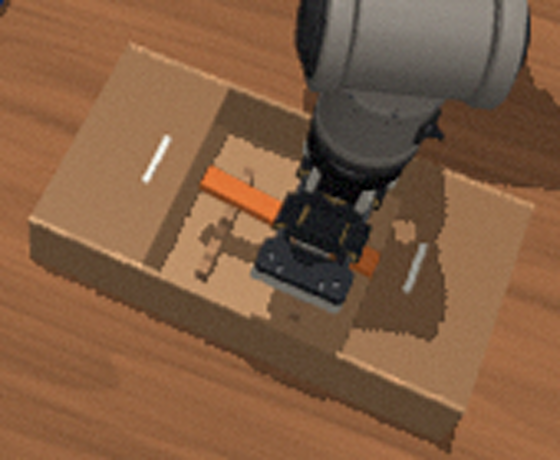

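The crop shows the handle end raised at (205,180), inside the opening and near flap height. The geometry gives a tilt of 8–11°. Now I'll draw it back along its axis.

arm_command --pt "0.01 -0.0012 0 0" --pt "0.01 -0.0012 0 0" --pt "0.01 -0.0012 0 0" --pt "0.01 -0.0012 0 0" --pt "0 0 0 0"

```text
time: 11.6
tool_pos: [471.5, 179.8, 72.0]
tcp_rot: [-1.57, -0.0, -1.622]
contact_force: [0.1, 0.7, -0.0]
grip_width: 21.5
```

arm_command --pt "0.01 -0.0012 0 0" --pt "0.01 -0.0012 0 0" --pt "0.01 -0.0012 0 0" --pt "0.01 -0.0012 0 0" --pt "0 0 0 0"

```text
time: 12.1
tool_pos: [469.3, 140.0, 76.5]
tcp_rot: [-1.571, -0.0, -1.621]
contact_force: [0.4, 0.3, -1.3]
grip_width: 21.5
```

arm_command --pt "0.012 -0.0015 0 0" --pt "0.012 -0.0015 0 0" --pt "0.004 0 0 0" --pt "0 -0.003 0 0" --pt "0 -0.003 0 0"

```text
time: 12.6
tool_pos: [467.9, 113.2, 85.5]
tcp_rot: [-1.571, 0.0, -1.62]
contact_force: [0.7, 0.0, -0.8]
grip_width: 21.7
```

arm_command --pt "0 -0.01 0 0" --pt "0 -0.02 0 0" --pt "0 -0.04 0 0" --pt "0 -0.03 0 0" --pt "0 0 0 0"

```text
time: 13.1
tool_pos: [470.3, 113.9, 190.0]
tcp_rot: [-1.562, 0.001, -1.619]
contact_force: [0.5, -0.1, -1.6]
grip_width: 22.1
```

```bash
python3 - <<'E'
from h import *
o=bot.get_obs();print(o['tool_pos'],o['tcp_rot'],o['grip_width'],o['contact_force'],o['joint_positions'])
q=vision.capture('scene');t=vision.capture('top')
for n,p in(('s',q),('t',t)):
  for k in('blade_edge','handle_end','label','parcel'):
    for d in vision.find_in(p,k)[:2]: print(n,k,round(d['confidence'],2),np.round(toW(p,d['xyz'])))
f=lambda i:cv2.resize(i,(400,400),interpolation=cv2.INTER_CUBIC)
cv2.imwrite('pics/c5.png',np.hstack([f(q['img'][110:280,230:400]),f(t['img'][140:290,80:230])])[...,::-1])
E
```

```text
[470.27143546 113.93293904 190.04520474] [-1.56167255e+00  1.17658039e-03 -1.61899299e+00] 22.08895018505119 [ 0.46484599 -0.12735243 -1.62627186] [7.91300990e-02 3.05845700e-01 1.71032979e+00 9.41519368e-06
 1.11621784e+00 1.27328032e-01]
s blade_edge 0.64 [472. 184. 189.]
s blade_edge 0.39 [ 506. -198.   62.]
s label 0.81 [ 270. -227.   62.]
s label 0.58 [ 506. -192.   63.]
s parcel 0.61 [ 507. -192.   61.]
s parcel 0.58 [ 267. -227.   64.]
t blade_edge 0.9 [461.  70. 212.]
t handle_end 0.96 [461.  70. 207.]
t label 0.82 [ 253. -233.   64.]
t label 0.63 [ 492. -203.   65.]
t parcel 0.89 [ 490. -201.   56.]
t parcel 0.56 [ 255. -231.   57.]
```

View pics/c5.png

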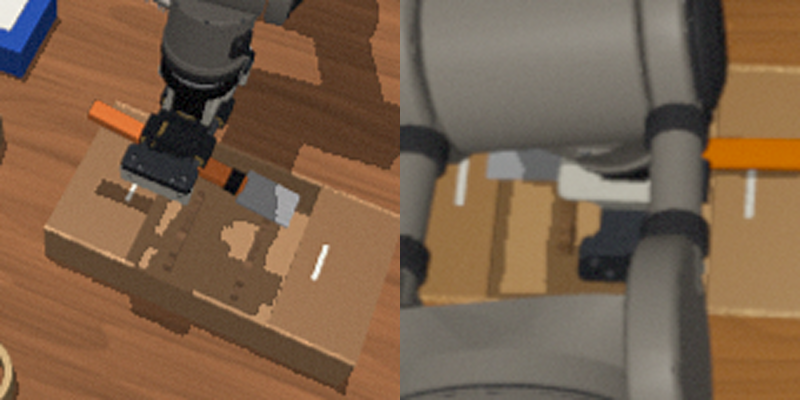

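Left crop: the scraper is held with the handle end at (95,105) and the blade at (270,195), out of the carton and tilted slightly blade-down. I'll carry it to the parcel, blade pointing roughly along +45°. The label is at about (499,-199), averaged over the three cameras.

arm_command --pt "0.02 0 -0.002 0" --pt "0.035 0 -0.004 0" --pt "0.042 0 -0.005 0" --pt "0.042 0 -0.005 0" --pt "0.042 0 -0.005 0"

```text
time: 14.1
tool_pos: [437.6, -67.9, 185.2]
tcp_rot: [-1.571, -0.0, -1.619]
contact_force: [0.2, -0.3, -1.3]
grip_width: 21.5
```

arm_command --pt "0.042 0 -0.005 0" --pt "0.042 0 -0.005 0" --pt "0.042 0 -0.005 0" --pt "0.042 0 -0.005 0" --pt "0.035 0 -0.005 0"

```text
time: 14.6
tool_pos: [402.5, -270.2, 185.1]
tcp_rot: [-1.571, -0.0, -1.621]
contact_force: [0.8, 0.3, -1.2]
grip_width: 21.5
```

arm_command --pt "0.02 0 -0.002 4" --pt "0.01 0 0 8.5" --pt "0 0 0 8.5" --pt "0 0 0 8.5" --pt "0 0 0 8.5"

```text
time: 15.1
tool_pos: [398.8, -297.9, 184.9]
tcp_rot: [-1.571, 0.0, -2.29]
contact_force: [1.0, 0.4, -1.3]
grip_width: 21.7
```

arm_command --pt "0 0 0 4.3" --pt "0 0.008 0 0" --pt "0 0.007 0 0" --pt "0 0 0 0" --pt "0 0 0 0"

```text
time: 15.6
tool_pos: [398.8, -297.6, 169.9]
tcp_rot: [-1.572, -0.0, -2.357]
contact_force: [-0.4, -0.6, -0.8]
grip_width: 21.8
```

```bash
python3 - <<'E'
from h import *
o=bot.get_obs();print(o['tool_pos'],o['tcp_rot'],o['time'],o['grip_width'],o['contact_force'])
w=vision.capture('wrist');q=vision.capture('scene');t=vision.capture('top')
M=R.from_euler('xyz',o['tcp_rot']).as_matrix(); e=o['tool_pos']-138*M[:,0]; print('pred edge',e)
for n,p in(('s',q),('t',t),('w',w)):
  for k in('blade_edge','label','scraper'):
    for d in vision.find_in(p,k)[:2]: print(n,k,round(d['confidence'],2),np.round(toW(p,d['xyz'],o)))
f=lambda i:cv2.resize(i,(400,400),interpolation=cv2.INTER_CUBIC)
cv2.imwrite('pics/c6.png',np.hstack([f(q['img'][80:240,110:270]),f(w['img'][0:300,100:400])])[...,::-1])
E
```

```text
[ 398.84902615 -297.62472193  169.85328275] [-1.57179753e+00 -5.37245833e-05 -2.35703484e+00] 15.6 21.78740923429666 [-0.43555805 -0.59342329 -0.80108013]
pred edge [ 496.51172964 -200.12602301  169.84586876]
s blade_edge 0.75 [ 453. -245.  164.]
s label 0.92 [ 507. -195.   64.]
s label 0.68 [ 273. -228.   61.]
s scraper 0.59 [ 455. -243.  168.]
t blade_edge 0.95 [ 461. -232.  165.]
t label 0.8 [ 495. -191.   63.]
t label 0.65 [ 256. -232.   64.]
t scraper 0.67 [ 460. -231.  165.]
t scraper 0.46 [ 621. -195.  151.]
w blade_edge 0.65 [ 449. -243.  165.]
w label 0.93 [ 290. -211.   64.]
w label 0.8 [ 486. -235.   64.]
w scraper 0.72 [ 453. -243.  167.]
```

View pics/c6.png

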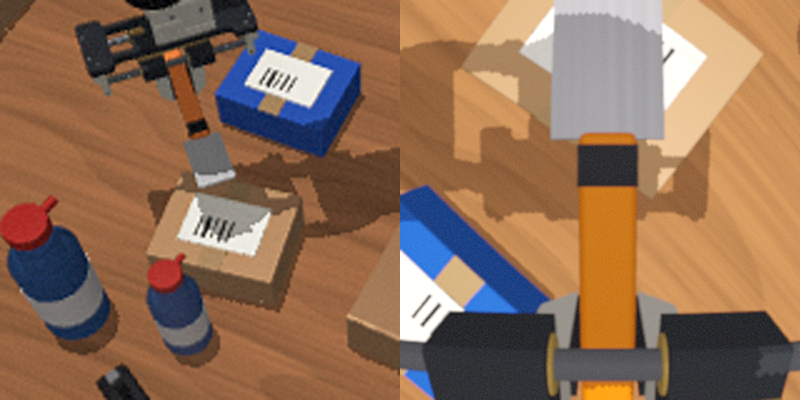

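The left crop shows the blade edge at about (214,182), hovering over the label's near side as the camera sees it. The shadow falls on the label and nothing touches. I'll check the edge position by pixel.

```bash
python3 - <<'E'
from h import *
q=vision.capture('scene')
for z in(150,160,170): print(z,np.round(ray(q,195.6,152.8,z)),np.round(ray(q,191.2,134.8,z+8)))
print(proj(q,[499,-199,61]),proj(q,[496.5,-200,155]))
for d in vision.regions_of(q,'label')[:2]:
    v,u=np.where(d['mask']); print(d['confidence'],len(u),ray(q,(u.min()+u.max())/2,(v.min()+v.max())/2,61))
E
```

```text
150 [ 494. -207.  150.] [ 446. -245.  158.]
160 [ 499. -202.  160.] [ 453. -240.  168.]
170 [ 505. -197.  170.] [ 459. -235.  178.]
[201.1462908  171.74696373] [196.9000642  153.30884134]
0.94 2195 [ 511.41861543 -198.14357738   61.        ]
0.68 2010 [ 274.4638613  -228.32840378   61.        ]
```

arm_command --pt "0 0 0 0" --pt "0 0 0 0" --pt "0 0 0 0" --pt "0 0 0 0"

```text
time: 16.7
tool_pos: [399.0, -297.8, 170.3]
tcp_rot: [-1.571, -0.0, -2.358]
contact_force: [0.9, -0.6, -1.3]
grip_width: 21.6
```

```bash
python3 -c "
from h import *
o=bot.get_obs();print(o['tool_pos'],abs(o['dq']).max(),o['grip_width'],o['contact_force']);print(job.close_job())"
```

```text
[ 399.00913037 -297.79164041  170.30410688] 0.0019380786160997823 21.550317435689667 [ 0.85453359 -0.56273633 -1.3081698 ]
the job is handed in; nothing more can be done
None
```

I pressed the small canister's red cap down and released it, then drew the scraper out of the carton. I handed the job in at about 17 s, with the scraper held over the white label. The hand-in gives no verdict, so these are my own last checks:

- **Cap:** the push reached 16 N against a 6 N spring, so the cap was at its stop. I lifted well clear afterwards, but took no separate picture to confirm it sprang back.
- **Carton:** I tilted the scraper against the +y flap edge and drew it back over the -y flap. Contact there was about 5 N.
- **Scraper:** it was still in the grip (opening 21.6 mm) and motionless, and the pictures and forces showed no contact. It is tilted blade-down about 8°, inside the 15° limit.
- **Blade edge:** by pixel it is at about (497, -203, 157) mm, roughly 96 mm above the label and 5–10 mm from its centre. It matches the gripper-based prediction sideways.
- **Disagreement:** the label's estimated centre differed between cameras by about 15 mm, and by up to about 35 mm in the last wrist view, where the blade partly hid it. Against the scene and top estimates the offset stays well inside the 35 mm limit. Against that last wrist one it would be about 34 mm, but I did not rely on it.
- **Tape roll, radio and small box:** the arm's path kept clear of them, but I did not measure their positions again at the end.

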